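# Level the plant stand and fill its pot with clay balls

### The job

Turn the two orange knobs of the plant stand until its platform sits level, without pushing on the platform or its pot by hand. Then pour all five clay balls from the green scoop into the blue pot on the platform, and set the empty scoop back down upright on the worktop. Leave the other things where they are and the platform level.

Things in the scene. Friction and masses are not known exactly. Their poses are not given: they have to be found in the camera images.
- stand: levelling plant stand: green base plate 190 x 190 x 10 mm fixed to the worktop, an arm to its right (own -y) ending in a black 44 mm square, 34 mm high gearbox with the right knob. On a central post it carries a metal cross frame with an arm to the left (own +y) that ends in a like gearbox with the left knob. Origin: centre of the underside; z up; -x is its front, towards the robot.
- deck: tilting platform: wooden plate 180 x 180 x 8 mm, top 16 mm above the origin, blue pot fixed on its middle. Origin: its central ball pivot, 52 mm above the worktop; own z: the plate's normal; x, y as the stand's when level. Right knob changes only the fore-aft slope, left knob only the left-right slope; up to 8 degrees off per way at the start.
- knob_right: orange bar knob on the stand's right: 44 mm long (x), 13 thick (y), 28 tall (z, turning axis, leaning 35 degrees from vertical to the stand's -x). Origin: on the axis, 8 mm below the outer end, 72 mm above the worktop; gearbox 30 mm below it. Anticlockwise (facing the outer end) raises the platform's front edge, clockwise lowers it, 0.1 rad slope per rad; stops 1.8 rad either side of level.
- knob_left: like knob, on the gearbox at the left (+y) end of the cross frame, its axis also leaning 35 degrees (to -x) when level. Anticlockwise raises the platform's left (+y) edge, clockwise lowers it, 0.1 rad of slope per rad. The frame, with this knob, pitches fore and aft with the platform when the right knob is turned.
- pot_in (a point): centre of the inner floor of the open blue ceramic pot on the platform: inner floor 39 mm in radius, rim 60 mm outer and 55 mm inner radius, 46 mm above this point; axes as the platform.
- scoop: green scoop cup with five clay balls, 120 g. Origin: centre of its flat underside. Pouring lip at own -x (open end, 56 mm wide, 56 mm from origin, floor 17 mm high there, falling 6 degrees to the closed end at x = 50 mm); side walls 36 mm high, 67 mm overall width. Above it an upright grip plate 11 mm thick (y), x from -28 to 56 mm, from 60 to 88 mm high.
- ball0_center (a point): centre of terracotta clay ball 1 of 5, 22 mm across, 11 g, in the scoop at the start
- ball1_center (a point): centre of terracotta clay ball 2 of 5, 22 mm across, 11 g, in the scoop at the start
- ball2_center (a point): centre of terracotta clay ball 3 of 5, 22 mm across, 11 g, in the scoop at the start
- ball3_center (a point): centre of terracotta clay ball 4 of 5, 22 mm across, 11 g, in the scoop at the start
- ball4_center (a point): centre of terracotta clay ball 5 of 5, 22 mm across, 11 g, in the scoop at the start
- bowl_pot: bystander: round white ceramic pot, 100 mm across, 55 mm high, origin centre of underside
- jar: bystander: lidded glass jar, 80 mm across, 130 mm high, origin centre of underside
- jug: bystander: yellow watering jug, 104 mm across, 130 mm high, handle to own +x (88 mm out), spout to own -x (103 mm out, 150 mm high), origin centre of underside
- clay_pot: bystander: small terracotta pot, 72 mm across, 55 mm high, origin centre of underside
- dibber: bystander: bamboo dibber lying flat, 24 mm thick, from x = -65 mm (grip) to +135 mm (point); origin on the worktop under it
- trowel: bystander: stainless trowel lying flat, blade to +x (158 mm), wooden handle to -x (150 mm), 25 mm high; origin on the worktop under it
Not all that is in view belongs to the job. Several things look just like the scoop: the one meant starts farthest to the robot's right.

How it is judged:
On the way, in this order (a step that is already met when the one before it is completed fails the run):
1. the platform is level while the balls are still in the scoop (angle between deck's own z axis and vertical below 0.03 rad and distance between each of ball0_center, ball1_center, ball2_center, ball3_center, ball4_center and scoop below 0.075 m), for 0.3 s.
2. all five balls lie in the blue pot (horizontal distance between each of ball0_center, ball1_center, ball2_center, ball3_center, ball4_center and pot_in below 0.056 m and z of ball0_center in the frame of pot_in between 0 and 0.046 m and z of ball1_center in the frame of pot_in between 0 and 0.046 m and z of ball2_center in the frame of pot_in between 0 and 0.046 m and z of ball3_center in the frame of pot_in between 0 and 0.046 m and z of ball4_center in the frame of pot_in between 0 and 0.046 m), for 0.2 s.
At the end, for the whole second after the job is handed in: the platform is level to within 0.03 rad (1.7 degrees), all five balls lie inside the blue pot below its rim, and the scoop stands upright (within 0.12 rad) and at rest on the worktop (all of step 2 and angle between deck's own z axis and vertical below 0.03 rad and height (world z) of scoop below 0.012 m and angle between scoop's own z axis and vertical below 0.12 rad and linear speed of scoop below 0.03 m/s); the robot touches nothing.
It fails at once if one of the bystanders (white pot, jar, jug, small clay pot, dibber, trowel) is moved by more than 30 mm (distance of any of bowl_pot, jar, jug, clay_pot, dibber, trowel from where it was at the start of the episode above 0.03 m).
It fails at once if the robot pushes on the platform or its pot with more than 4 N (contact force between any of the fingers, the arm and deck above 4 N).
It also fails if it takes over 72 s, if anything falls off the work surface, if the arm or the gripper's body presses on something with over 40 N, if the wrist force passes 120 N, or if a joint passes its speed limit or range.

### The arm

A 6-joint arm with a two-finger parallel gripper is mounted at the origin on the work surface. World frame = base frame: x ahead of the robot, y to its left, z up, the work surface at z = 0. Lengths are in m, angles in rad, forces in N, time in s.
With the tool pointing down it reaches from about 0.3 to 0.825 m from the base axis. Payload 5.4 kg.
Tool frame: the origin (TCP) lies at the very end of the fingers, on their centre line; the grasp point (between the pads) lies 19 mm behind it; z points along the fingers, y is the line along which they close (so a half turn about z gives the same grasp; the last joint's range is limited). The gripper opens to 92 mm and grips with 3 to 60 N. Pads are 20 mm wide; open, the fingers measure 128 mm over their backs; the gripper's body (75 mm by 189 mm) begins 69 mm behind the grasp point.
Start: joints at [1.127, 0.158, 1.597, -0, 1.386, -0.21], TCP at [0.133, 0.559, 0.178] pointing down, gripper open.
Joint ranges: [-2.91, 2.91], [-0.94, 2.29], [0.18, 2.7], [-1.29, 4.43], [0.17, 2.64], [-3, 3]. Speed limits (rad/s): [2.57, 2.57, 3.14, 3.14, 3.14, 3.14].

### API

Orientations are given as a rotation vector (axis times angle).
In Python, from workcell import bot gives the robot as it stands. Calls block until the motion is done:
- bot.goto(position, orientation): joint-space move of the TCP to a pose.
- bot.line_to(position, rot=None, max_speed=0.15): straight line of the TCP; rot=None keeps the orientation; max_speed is the mean speed in m/s.
- bot.set_joints(angles): joint-space move.
- bot.set_gripper(opening, newtons=None): opening from 0.0 (shut) to 1.0 (fully open); newtons is the grip in N (None keeps the last); returns when the fingers have stopped.
- bot.hold(seconds).
- bot.inverse_kinematics(position, orientation): joint angles nearest the present ones, or None.
- bot.read_camera(name): name is "scene" or "side" or "wrist"; returns a dict with "pixels" (420x560x3 uint8, blue, green, red), "fx", "fy", "cx", "cy" (pixels), "R" (3x3) and "t" (3): a world point X has camera coordinates R X + t. Camera axes: x right, y down, z forward; pixel columns grow to the right and rows downward; lengths in m; the calibration is good to about 2 mm. A picture is of the moment at which its call begins. There is no depth.
A pose or a line that the arm cannot do raises bot.MotionError and nothing moves.
- bot.job_done(): hands the job in; it is judged then, once.
Readings, each from a call of its own:
- bot.current_clock(): time.
- bot.current_joints(): joint angles.
- bot.current_joint_vel(): joint speeds.
- bot.current_effort(): joint torques, N m.
- bot.current_ee_pos(): TCP position.
- bot.current_tool_rot(): TCP orientation.
- bot.current_contact_force(): force on the tool from outside, world axes, zero at the start.
- bot.current_ft_torque(): the same for the moment, N m.
- bot.current_opening(): opening from 0.0 (shut) to 1.0 (fully open).
- bot.current_grip_force(): force on a finger pad.
Only numpy, scipy, OpenCV 4.12 (cv2) and the standard library are available. Lean on these libraries where they do the work, as an engineer would, in place of code of your own. Each camera call takes 0.05 s, during which the arm holds its last target. There are 200 camera calls.

## Working session

There is one attempt and no reset: what is moved stays moved. The work goes in short steps, each a Python script; the robot and the scene stay as the last script left them, time stands still between calls to the robot, and variables do not carry over. Pictures are saved under pics/ and viewed, at most 10 in all, crops included, and the job is handed in when it is done.

```bash
mkdir -p pics; ls
cat > h.py <<'E'
import numpy as np, cv2
from scipy.spatial.transform import Rotation as Ro
from workcell import bot
def snap(name,fn=None):
    c=bot.read_camera(name)
    if fn: cv2.imwrite('pics/'+fn,c['pixels'])
    np.savez('cam_'+name+'.npz',**{k:np.array(v) for k,v in c.items()})
    return c
def load(name): return dict(np.load('cam_'+name+'.npz'))
def ray(c,u,v):
    R=np.array(c['R']);t=np.array(c['t']).ravel()
    d=R.T@np.array([(u-c['cx'])/c['fx'],(v-c['cy'])/c['fy'],1]); return -R.T@t,d/np.linalg.norm(d)
def atz(c,u,v,z):
    o,d=ray(c,u,v); return o+d*(z-o[2])/d[2]
def proj(c,X):
    p=np.asarray(c['R'])@np.asarray(X)+np.asarray(c['t']).ravel(); return np.array([c['fx']*p[0]/p[2]+c['cx'],c['fy']*p[1]/p[2]+c['cy']])
def tri(obs):
    A=np.zeros((3,3));b=np.zeros(3);L=[]
    for c,u,v in obs:
        o,d=ray(c,u,v);P=np.eye(3)-np.outer(d,d);A+=P;b+=P@o;L.append((o,P))
    X=np.linalg.solve(A,b); return X,[np.linalg.norm(P@(X-o)) for o,P in L]
E
python3 - <<'E'
from h import *
a=snap('scene');b=snap('side')
for c in (a,b): print(c['fx'],c['cx'],c['cy'],-np.array(c['R']).T@np.array(c['t']).ravel(), np.array(c['R'])[2])
cv2.imwrite('pics/a.png',cv2.resize(a['pixels'],(800,600),interpolation=3))
cv2.imwrite('pics/b.png',cv2.resize(b['pixels'],(800,600),interpolation=3))
E
```

```text
pics
426.2512511186616 276.9900921492289 215.97046377388224 [1.17880914 0.4033143  1.13540975] [-0.52660296 -0.29328825 -0.79791687]
471.6246386217869 280.45640347694524 206.62154760596871 [-0.05936013 -0.67139597  0.90713587] [ 0.4442879   0.5655772  -0.69478823]
```

View pics/a.png

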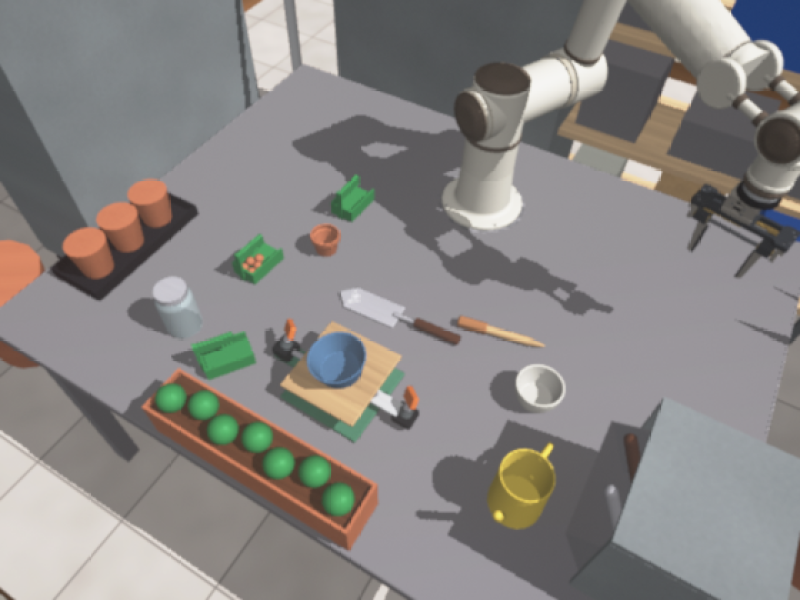

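View pics/b.png

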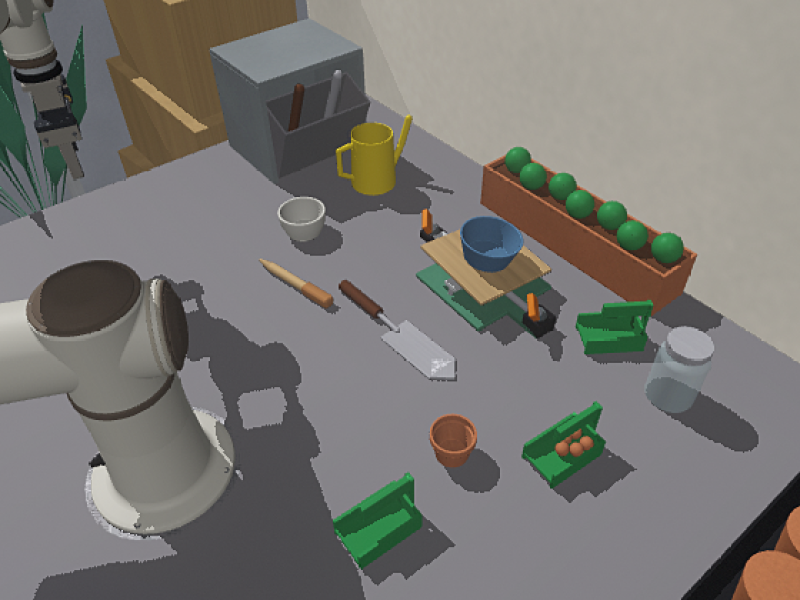

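Both views show three green scoops. In the scene view they are at (352,198) empty, (258,260) with balls, and (225,355) empty; in the side view at (378,522), (565,445) and (613,328). The stand is at scene (340,375) / side (490,260). I'll crop the stand and the ball scoop closer.

Run:
```python
from h import *
a=load('scene');b=load('side')
k=.7
for n,p in dict(A=(352,210),B=(258,270),C=(225,365)).items(): print(n,atz(a,p[0]*k,p[1]*k,0.01).round(3))
for n,p in dict(A=(378,535),B=(565,460),C=(613,340)).items(): print(n,atz(b,p[0]*k,p[1]*k,0.01).round(3))
def crop(c,x,y,w,h,s): return cv2.resize(c['pixels'][y:y+h,x:x+w],(w*s,h*s),interpolation=cv2.INTER_CUBIC)
cv2.imwrite('pics/c1.png',crop(a,180,215,125,100,6))
cv2.imwrite('pics/c2.png',crop(b,285,140,125,100,6))
cv2.imwrite('pics/c3.png',np.vstack([crop(a,150,155,80,45,6),crop(b,355,275,80,50,6)]))
```

```text
A [ 0.215 -0.274  0.01 ]
B [ 0.508 -0.355  0.01 ]
C [ 0.758 -0.248  0.01 ]
A [ 0.188 -0.299  0.01 ]
B [ 0.483 -0.382  0.01 ]
C [ 0.737 -0.27   0.01 ]
```

View pics/c1.png

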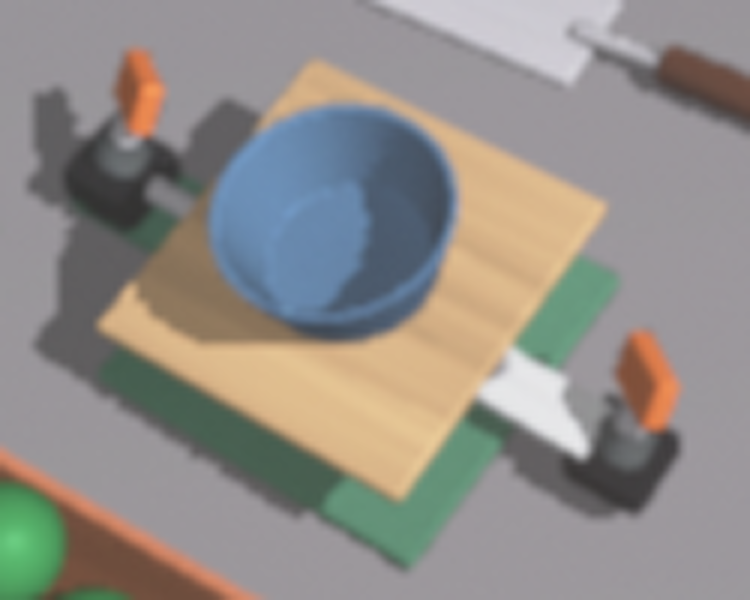

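View pics/c2.png

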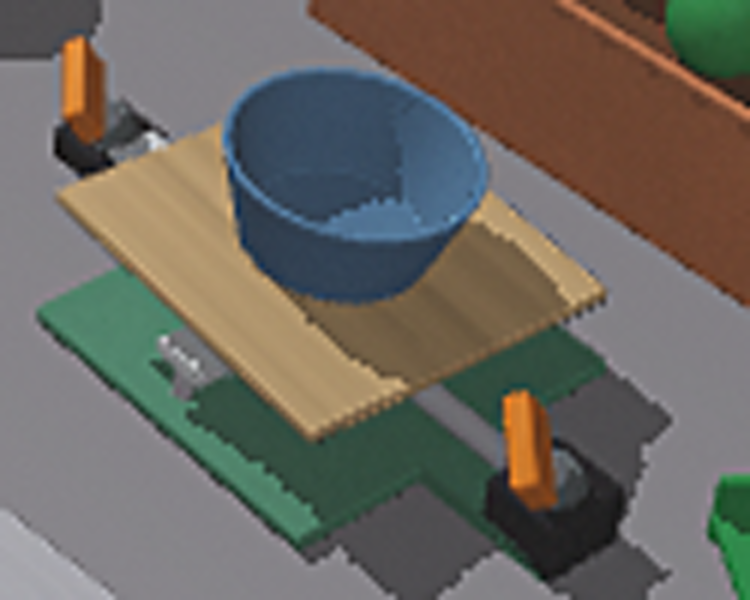

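View pics/c3.png

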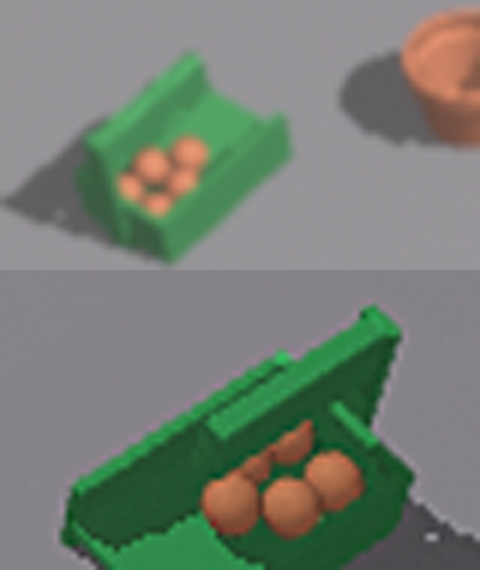

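The chosen scoop is B, the one holding five balls: it lies at y≈-0.37, farthest right, and is filled. Next I'll fit the stand pose and tilt from the corners read in the crops.

```bash
cat > fit.py <<'E'
from h import *
from scipy.optimize import least_squares
def dpt(q,p):  # p in deck frame
    x,y,yaw,pi,ro=q[:5]
    return np.array([x,y,.052])+Ro.from_euler('z',yaw).apply(Ro.from_euler('YX',[pi,ro]).apply(p))
def spt(q,p): return np.array([q[0],q[1],0])+Ro.from_euler('z',q[2]).apply(p)
D=lambda i,j,z=.016:('d',np.array([i*.09,j*.09,z])); S=lambda i,j,z=.01:('s',np.array([i*.095,j*.095,z]))
def fit(obs,q0,pr=True):
    def r(q): return np.concatenate([proj(c,(dpt if k=='d' else spt)(q,p))-uv for c,(k,p),uv in obs])
    s=least_squares(r,q0,loss='soft_l1')
    if pr: print('q',s.x.round(4),'res',r(s.x).reshape(-1,2).round(1).tolist())
    return s.x
E
python3 - <<'E'
from fit import *
a=load('scene');b=load('side')
A=lambda x,y:(np.array([180+x/6,215+y/6])-.4); B=lambda x,y:(np.array([285+x/6,140+y/6])-.4)
obs=[(a,D(-1,-1),A(315,62)),(a,D(-1,1),A(606,207)),(a,D(1,1),A(403,495)),(a,D(1,-1),A(99,323)),
(b,D(-1,1),B(57,194)),(b,D(-1,-1),B(314,430)),(b,D(1,-1),B(606,290)),
(a,S(-1,1),A(619,277)),(a,S(1,1),A(408,563)),(b,S(-1,1),B(38,313)),(b,S(-1,-1),B(302,538))]
q=fit(obs,[.65,-.05,0.,0,0])
np.save('q.npy',q)
for n,p,s in (('R',A(140,92),B(528,450)),('L',A(647,380),B(84,90))):
    X,e=tri([(a,*p),(b,*s)]); print(n,X.round(4),np.round(e,4),'own',Ro.from_euler('z',-q[2]).apply(X-[q[0],q[1],0]).round(4))
# pot rim centre
X,e=tri([(a,*A(333,215)),(b,*B(357,155))]);print('rim',X.round(3),np.round(e,4),dpt(q,[0,0,.068]).round(3))
E
```

```text
q [ 0.6666 -0.0056 -0.0295  0.076   0.0716] res [[-0.9, -0.8], [-0.0, -0.4], [-0.9, 0.8], [-1.0, 0.6], [-0.8, -0.1], [-0.2, 0.9], [0.4, -0.5], [0.2, -0.2], [0.2, 0.7], [-1.2, -0.8], [-0.5, 0.7]]
R [ 0.6381 -0.1561  0.0681] [0.001 0.001] own [-0.024  -0.1513  0.0681]
L [0.6505 0.147  0.07  ] [0.0014 0.0014] own [-0.0206  0.1521  0.07  ]
rim [ 0.674 -0.011  0.117] [0.0012 0.0012] [ 0.672 -0.011  0.12 ]
```

Run:
```python
from fit import *
a=load('scene');b=load('side');q=np.load('q.npy')
# orange masks -> IoU against projected bar
def mask(c):
    h=cv2.cvtColor(c['pixels'],cv2.COLOR_BGR2HSV); return cv2.inRange(h,(5,170,90),(16,255,255))
Z=Ro.from_euler('z',q[2])
box=np.array([[i*.022,j*.0065,k] for i in(-1,1) for j in(-1,1) for k in(-.020,.008)])
for n,pitch,X0 in (('R',0,[.638,-.156,.0681]),('L',q[3],[.6505,.147,.07])):
    def cost(v,full=False):
        Rk=Z*Ro.from_euler('y',pitch)*Ro.from_euler('y',-np.radians(35))*Ro.from_euler('z',v[3])
        P=Rk.apply(box)+v[:3]; e=[]
        for c in(a,b):
            m=mask(c);uv=np.array([proj(c,p) for p in P]);ce=uv.mean(0).astype(int);x0,y0=ce-14
            s=8;M=cv2.resize(m[y0:y0+28,x0:x0+28],None,fx=s,fy=s,interpolation=0)>0
            Hm=np.zeros(M.shape,np.uint8);cv2.fillConvexPoly(Hm,cv2.convexHull(((uv+.5-[x0,y0])*s).astype(np.int32)),1)
            Hm=Hm>0;e.append((M&Hm).sum()/(M|Hm).sum())
        return -sum(e)
    from scipy.optimize import minimize
    for th in np.arange(-1.5,1.6,.3):
        r=minimize(lambda d:cost(np.array(X0+[th])+d),[0,0,0,0],method='Nelder-Mead',options=dict(initial_simplex=np.vstack([np.zeros(4),np.diag([.004,.004,.004,.15])]),maxiter=120))
        print(n,round(th,1),round(r.fun,3),(np.array(X0+[th])+r.x).round(4))
```

```text
R -1.5 -0.835 [ 0.6493 -0.1469  0.0563 -2.26  ]
R -1.2 -0.802 [ 0.631  -0.1598  0.0785 -2.2388]
R -0.9 -0.835 [ 0.6482 -0.1477  0.0578  0.8916]
R -0.6 -0.831 [ 0.6459 -0.1492  0.0604  0.8863]
R -0.3 -0.79 [ 0.6234 -0.1658  0.087   0.9091]
R 0.0 -0.792 [ 0.6286 -0.1623  0.0814  0.8826]
R 0.3 -0.804 [ 0.6322 -0.1588  0.0766  0.9179]
R 0.6 -0.813 [ 0.6375 -0.1557  0.0707  0.8903]
R 0.9 -0.816 [ 0.6392 -0.1544  0.0678  0.885 ]
R 1.2 -0.817 [ 0.6405 -0.1533  0.0665  0.8931]
R 1.5 -0.817 [ 0.6405 -0.1529  0.0671  0.8863]
L -1.5 -0.745 [ 0.6542  0.1539  0.0679 -2.1891]
L -1.2 -0.298 [ 0.6532  0.1478  0.069  -1.1719]
L -0.9 -0.719 [0.6406 0.1379 0.0833 0.9692]
L -0.6 -0.727 [0.6427 0.1395 0.0808 0.9773]
L -0.3 -0.742 [0.6545 0.1536 0.0671 0.9694]
L 0.0 -0.731 [0.6465 0.1441 0.0761 0.9505]
L 0.3 -0.734 [0.651  0.1487 0.0712 0.9506]
L 0.6 -0.733 [0.6488 0.146  0.0738 0.9436]
L 0.9 -0.733 [0.6513 0.1487 0.0709 0.9351]
L 1.2 -0.741 [0.653  0.1524 0.0693 0.9485]
L 1.5 -0.749 [0.6573 0.1563 0.0643 0.952 ]
```

```bash
cat > kn.py <<'E'
from fit import *
yaw=np.load('q.npy')[2]
def kR(pitch,th): return Ro.from_euler('z',yaw)*Ro.from_euler('y',pitch-np.radians(35))*Ro.from_euler('z',th)
def tool(pitch,th,flip):
    return kR(pitch,th)*Ro.from_euler('x',np.pi)*Ro.from_euler('z',np.pi*flip)
def tcp(o,pitch,above): # TCP at height 'above' knob origin along axis
    return np.array(o)+kR(pitch,0).apply([0,0,above])
E
python3 - <<'E'
from kn import *
for n,o,p,th in (('L',[.6465,.147,.0743],.076,.85),('R',[.6355,-.1563,.072],0,.85)):
    for f in(0,1):
        for ang in (th,0):
            for ab in (.1,-.016):
                print(n,f,ang,ab,bot.inverse_kinematics(tcp(o,p,ab),tool(p,ang,f).as_rotvec()))
E
```

```text
L 0 0.85 0.1 [ 0.08129109 -0.13816042  2.03334549 -0.08597129  0.71606776  0.88115144]
L 0 0.85 -0.016 [ 0.06771654  0.15950351  1.95474773 -0.10400433  0.49681686  0.89602038]
L 0 0 0.1 [ 0.08129109 -0.13816042  2.03334549 -0.08597129  0.71606776  1.73115144]
L 0 0 -0.016 [ 0.06771654  0.15950351  1.95474773 -0.10400433  0.49681686  1.74602038]
L 1 0.85 0.1 [ 0.08129109 -0.13816042  2.03334549 -0.08597129  0.71606776 -2.26044122]
L 1 0.85 -0.016 [ 0.06771654  0.15950351  1.95474773 -0.10400433  0.49681686 -2.24557228]
L 1 0 0.1 [ 0.08129109 -0.13816042  2.03334549 -0.08597129  0.71606776 -1.41044122]
L 1 0 -0.016 [ 0.06771654  0.15950351  1.95474773 -0.10400433  0.49681686 -1.39557228]
R 0 0.85 0.1 [-0.68349139 -0.2289823   2.15547172  0.52005577  0.77845831 -0.22701155]
R 0 0.85 -0.016 [-0.59190546  0.11196501  2.04815852  0.63940966  0.5381284  -0.32407642]
R 0 0 0.1 [-0.68349139 -0.2289823   2.15547172  0.52005577  0.77845831  0.62298845]
R 0 0 -0.016 [-0.59190546  0.11196501  2.04815852  0.63940966  0.5381284   0.52592358]
R 1 0.85 0.1 [-0.68349139 -0.2289823   2.15547172  0.52005577  0.77845831  2.9145811 ]
R 1 0.85 -0.016 [-0.59190546  0.11196501  2.04815852  0.63940966  0.5381284   2.81751624]
R 1 0 0.1 [-0.68349139 -0.2289823   2.15547172  0.52005577  0.77845831 -2.5186042 ]
R 1 0 -0.016 [-0.59190546  0.11196501  2.04815852  0.63940966  0.5381284  -2.61566907]
```

Run:
```python
from kn import *
a=load('scene')
print('jug',atz(a,520*.7,515*.7,0.02),'bowl',atz(a,540*.7,400*.7,.0))
o,p=np.array([.6465,.147,.0743]),.076
bot.goto(tcp(o,p,.1),tool(p,.85,0).as_rotvec())
print(bot.current_clock(),bot.current_ee_pos(),bot.current_opening())
c=snap('wrist')
im=c['pixels'].copy()
K=kR(p,.85)
for i in(-1,1):
  for j in(-1,1):
    for k in (.008,-.02):
      u=proj(c,o+K.apply([i*.022,j*.0065,k]));cv2.circle(im,tuple(u.astype(int)),2,(255,0,255),-1)
cv2.imwrite('pics/w1.png',cv2.resize(im,(784,588)))
print(-np.array(c['R']).T@np.array(c['t']).ravel())
```

```text
jug [0.73371212 0.42881852 0.02      ] bowl [0.48022373 0.36875573 0.        ]
2.2417 [0.59549179 0.14920245 0.16045701] 0.998475542913477
[0.5342782  0.20774184 0.36517216]
```

View pics/w1.png

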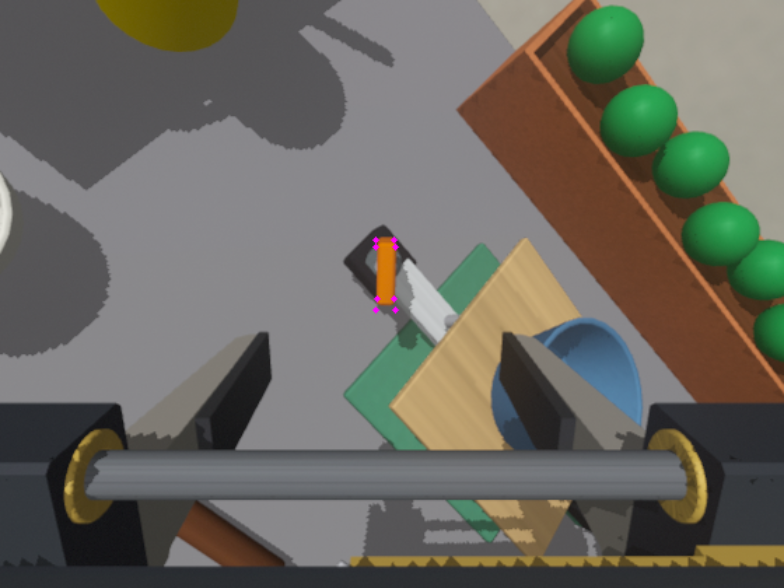

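Wrist view: the left knob is at (386,270), and the projected corners fall on it, so its position and angle (0.85) are confirmed. Narrow the fingers, descend, grip and turn clockwise.

Run:
```python
from kn import *
o,p=np.array([.6465,.147,.0743]),.076
bot.set_gripper(.35,25)
bot.line_to(tcp(o,p,-.016),max_speed=.12)
print(bot.current_clock(),bot.current_contact_force())
bot.set_gripper(0,25)
print(bot.current_opening()*92,bot.current_grip_force(),bot.current_contact_force())
j=np.array(bot.current_joints());print(j)
for d in (.4,.85):
    k=j.copy();k[5]+=d;bot.set_joints(k);print(bot.current_contact_force().round(1),bot.current_ft_torque().round(2),bot.current_joints()[5],bot.current_opening()*92)
bot.hold(.2)
bot.set_gripper(.35)
bot.line_to(tcp(o,p,.07),max_speed=.15)
a=snap('scene');b=snap('side');w=snap('wrist')
print(bot.current_clock())
def crop(c,x,y,w,h,s): return cv2.resize(c['pixels'][y:y+h,x:x+w],(w*s,h*s),interpolation=cv2.INTER_CUBIC)
cv2.imwrite('pics/d.png',np.vstack([np.hstack([crop(a,180,215,133,100,3),crop(b,285,140,133,100,3)]),cv2.resize(w['pixels'][:210],(798,300))]))
```

```text
4.3833 [0.20763952 0.60524378 0.05813854]
0.538488260120769 0.0 [-0.03992393 -0.18664556  0.05661786]
[ 0.06769341  0.15947404  1.95479395 -0.10397548  0.49682882  0.89604989]
[-0.3 -0.5 -0.2] [-0.03  0.42  0.01] 1.2930762464066647 0.3583604696069141
[ 0.9 -0.3 -0.3] [-0.01  0.42  0.03] 1.7421496591292378 0.735594738061518
7.6583
```

View pics/d.png

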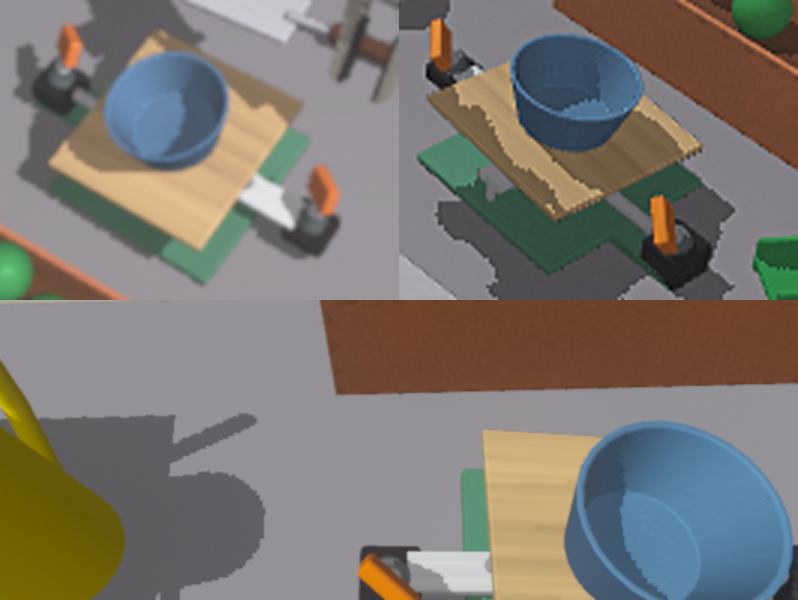

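The closed opening was 0.5 mm, so the grip missed the bar. The knob hasn't moved: it is still at side (440,45) and scene (322,190). Checking the geometry with all three cameras.

Run:
```python
from kn import *
a=load('scene');b=load('side');w=load('wrist')
def mask(c):
    h=cv2.cvtColor(c['pixels'],cv2.COLOR_BGR2HSV); return cv2.inRange(h,(5,170,90),(16,255,255))
o=np.array([.6465,.147,.0743]);K=kR(.076,.85)
P=[]
for n,c in zip('abw',(a,b,w)):
    nn,l,st,ce=cv2.connectedComponentsWithStats(mask(c))
    u=proj(c,o+K.apply([0,0,-.006]))
    for i in range(1,nn):
        if st[i,4]>25 and np.linalg.norm(ce[i]-u)<25: print(n,ce[i].round(1),st[i],'pred',u.round(1));P.append((c,*ce[i]))
X,e=tri(P);print(X,e)
X,e=tri(P[:2]);print(X,e)
print('tcp',bot.current_ee_pos(),proj(w,bot.current_ee_pos()), Ro.from_rotvec(bot.current_tool_rot()).as_matrix()[:,2])
im=w['pixels'].copy()
T=Ro.from_rotvec(bot.current_tool_rot())
for y in(-.016,.016):
  cv2.circle(im,tuple(proj(w,bot.current_ee_pos()+T.apply([0,y,0])).astype(int)),3,(255,0,255),1)
for s in (-.01,0,.02,.04,.07,.09): cv2.circle(im,tuple(proj(w,bot.current_ee_pos()+T.apply([0,0,s])).astype(int)),2,(255,255,0),-1)
cv2.imwrite('pics/w2.png',cv2.resize(im,(784,588)))
```

```text
b [298.5 154.6] [296 146   6  18  89] pred [297.9 154.9]
w [273.6 199.6] [251 178  44  45 383] pred [275.7 201.8]
[0.65256183 0.14848827 0.06760536] [np.float64(0.0004767184608105339), np.float64(0.0004767184608102861)]
[0.65256183 0.14848827 0.06760536] [np.float64(0.0004767184608105339), np.float64(0.0004767184608102861)]
tcp [0.61033471 0.1478774  0.13302749] [276.22556668 232.11773018] [ 0.50758508 -0.01528711 -0.86146601]
```

View pics/w2.png

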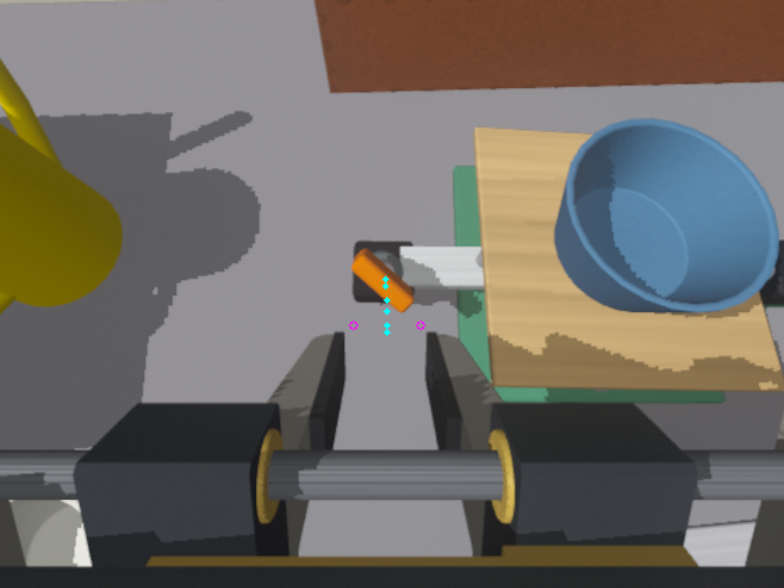

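The geometry agrees in all three cameras: the tool axis meets the knob at (385,280). I'll repeat the descent and look at the bottom before and after closing.

Run:
```python
from kn import *
o,p=np.array([.648,.1475,.0735]),.076
j=np.array(bot.current_joints());j[5]-=.85;bot.set_joints(j)
print(bot.current_opening())
bot.line_to(tcp(o,p,-.018),tool(p,.85,0).as_rotvec(),max_speed=.12)
print(bot.current_ee_pos()-tcp(o,p,-.018),bot.current_contact_force().round(2))
w=snap('wrist');b=snap('side')
bot.set_gripper(0.05,25);
print(bot.current_opening(),bot.current_grip_force())
w2=bot.read_camera('wrist');b2=bot.read_camera('side');print(bot.current_clock())
f=lambda c,x,y,W,H:cv2.resize(c['pixels'][y:y+H,x:x+W],(400,300),interpolation=cv2.INTER_CUBIC)
cv2.imwrite('pics/e.png',np.vstack([np.hstack([f(w,170,135,200,150),f(b,260,110,80,60)]),np.hstack([f(w2,170,135,200,150),f(b2,260,110,80,60)])]))
```

```text
0.3485556783797024
[0.00028835 0.00010021 0.00062986] [-0.34  0.42 -0.77]
0.04584059893217867 0.0
10.1417
```

View pics/e.png

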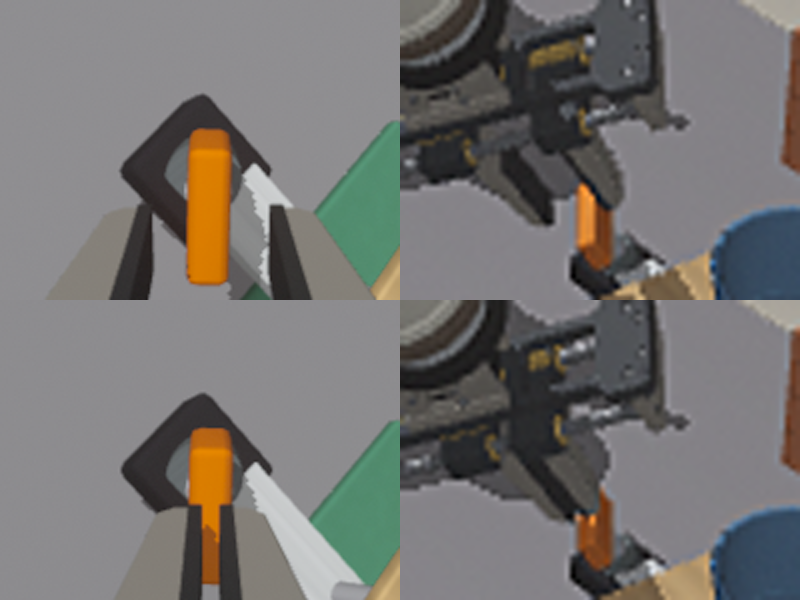

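Run:
```python
from kn import *
b=load('side');w=load('wrist')
T=Ro.from_rotvec(bot.current_tool_rot());t=bot.current_ee_pos()
print('TCP',t,'fw',w['fx'])
for s in (-.06,-.04,-.02,0):
    print(s,[proj(b,t+T.apply([0,y,s])).round(1).tolist() for y in(-.016,0,.016)],[proj(w,t+T.apply([0,y,s])).round(1).tolist() for y in(-.016,.016)], (w['R']@(t+T.apply([0,0,s]))+w['t'])[2])
print('obs side',289,154,302,151,' wrist inner tip',170+150/2,135+205/2,170+270/2,135+205/2)
```

```text
TCP [0.65716775 0.14723765 0.0580203 ] fw 329.19267836446176
-0.06 [[286.4, 147.7], [291.6, 146.4], [296.9, 145.0]] [[241.6, 274.7], [306.1, 274.7]] 0.16342086613752882
-0.04 [[289.2, 151.2], [294.4, 149.9], [299.6, 148.6]] [[245.1, 257.9], [302.8, 257.9]] 0.18271074081127903
-0.02 [[292.0, 154.7], [297.1, 153.4], [302.3, 152.2]] [[248.0, 244.3], [300.1, 244.3]] 0.20200061548502926
0 [[294.7, 158.1], [299.8, 156.8], [304.9, 155.6]] [[250.3, 233.1], [297.9, 233.1]] 0.22129049015877944
obs side 289 154 302 151  wrist inner tip 245.0 237.5 305.0 237.5
```

Side and wrist views show the finger tips still short of the knob, about 25 mm up the tool axis from where the reported TCP says they are. I'll advance in guarded steps along the axis, watching force, and test the grip.

Run:
```python
from kn import *
o,p=np.array([.648,.1475,.0735]),.076
bot.set_gripper(.35,25)
ab=-.018
for ab in np.arange(-.022,-.06,-.004):
    bot.line_to(tcp(o,p,ab),max_speed=.06)
    f=np.array(bot.current_contact_force());print(round(ab,3),f.round(1))
    if np.linalg.norm(f)>3: break
bot.line_to(tcp(o,p,ab+.004))
b=snap('side');a=snap('scene');w=snap('wrist')
print(bot.current_clock())
f=lambda c,x,y,W,H:cv2.resize(c['pixels'][y:y+H,x:x+W],(400,300),interpolation=cv2.INTER_CUBIC)
cv2.imwrite('pics/f.png',np.vstack([np.hstack([f(w,170,135,200,150),f(b,260,110,80,60)]),np.hstack([f(a,240,240,80,60),f(w,0,0,560,420)])]))
```

```text
-0.022 [ 0.4 -0.2  0.3]
-0.026 [-0.3  0.6 -0.8]
-0.03 [0.2 0.  1.2]
-0.034 [-0.2  0.5  0.2]
-0.038 [ 0.2 -0.  -0.6]
-0.042 [-0.1 -0.7  0.7]
-0.046 [ 0.6 -0.2  0.4]
-0.05 [-0.5 -0.4  1.1]
-0.054 [-0.1  0.1 -0. ]
-0.058 [ 0.  -0.2 -0.1]
13.6167
```

View pics/f.png

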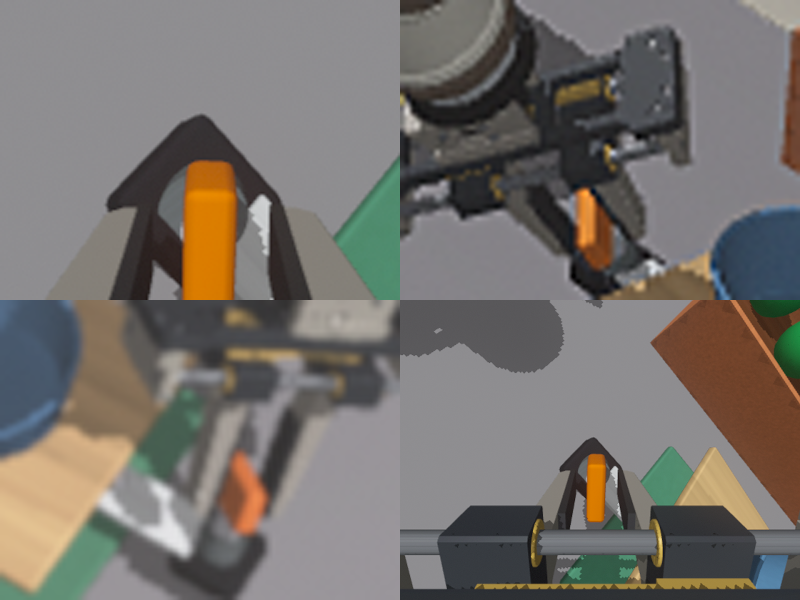

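Now the fingers straddle the bar (side crop (595,225), wrist crop (210,230)). Closing here.

Run:
```python
from kn import *
bot.set_gripper(0,25)
print(bot.current_opening()*92,bot.current_grip_force(),bot.current_contact_force().round(1),bot.current_clock())
a=load('scene');b=load('side');w=load('wrist')
T=Ro.from_rotvec(bot.current_tool_rot());t=bot.current_ee_pos();print(t)
for n,c in zip('abw',(a,b,w)):
    print(n,[[proj(c,t+T.apply([0,y,s])).round(1).tolist() for y in(-.016,.016)] for s in (-.1,-.04,-.02,0)])
```

```text
12.85542913603955 24.97206151485443 [-0.4  0.6  0.1] 14.0417
[0.67531328 0.14684195 0.02687005]
a [[[297.6, 263.8], [287.5, 263.4]], [[291.2, 280.9], [281.1, 280.7]], [[289.1, 286.4], [279.1, 286.3]], [[287.0, 291.9], [277.1, 291.9]]]
b [[[285.7, 147.0], [296.2, 144.3]], [[294.1, 157.4], [304.3, 155.0]], [[296.7, 160.7], [306.8, 158.3]], [[299.3, 164.0], [309.3, 161.6]]]
w [[[231.1, 323.7], [315.6, 323.7]], [[245.0, 257.7], [302.7, 257.7]], [[247.8, 244.1], [300.0, 244.1]], [[250.2, 232.9], [297.8, 232.9]]]
```

Gripped (12.9 mm, 25 N). The real finger tips sit about 32 mm short of the reported TCP along tool z, and I'll allow for that from here on. Now turn.

```bash
sed -i 's/^yaw=/DL=.033  # real fingertip lies DL behind reported TCP\nyaw=/' kn.py
cat >> kn.py <<'E'
def crop(c,x,y,w,h,s): return cv2.resize(c['pixels'][y:y+h,x:x+w],(int(w*s),int(h*s)),interpolation=cv2.INTER_CUBIC)
E
python3 - <<'E'
from kn import *
o,p=np.array([.648,.1475,.0735]),.076
j=np.array(bot.current_joints())
for d in (.4,.83):
    k=j.copy();k[5]+=d;bot.set_joints(k);print(bot.current_contact_force().round(1),bot.current_ft_torque().round(2),bot.current_opening()*92)
bot.set_gripper(.35)
bot.line_to(tcp(o,p,.06),max_speed=.25)
# right knob
o=np.array([.6355,-.1563,.072])
x,y,z=tcp(o,0,.06)
bot.line_to([.52,.1,.30],max_speed=.35)
bot.goto(tcp(o,0,.06),tool(0,.87,0).as_rotvec())
print(bot.current_clock(),bot.current_contact_force().round(1))
c=snap('wrist');snap('scene');snap('side')
h=cv2.cvtColor(c['pixels'],cv2.COLOR_BGR2HSV);m=cv2.inRange(h,(5,170,90),(16,255,255))
nn,l,st,ce=cv2.connectedComponentsWithStats(m);u=proj(c,o-kR(0,0).apply([0,0,.006]))
for i in range(1,nn):
    if st[i,4]>100: 
        print(ce[i],st[i],u,cv2.minAreaRect(np.argwhere(l==i)[:,::-1].astype(np.float32)))
E
```

```text
[-1.4  1.7  0. ] [0.36 0.53 0.14] 12.785706233818368
[-1.8  5.4  0.1] [0.69 0.57 0.29] 12.528226358081527
18.4167 [-0.3 -0.6 -1. ]
[276.92261905 205.57142857] [267 178  17  56 168] [275.68157591 206.96069938] ((275.0, 205.5), (55.0, 16.0), 90.0)
```

Run:
```python
from kn import *
o=np.array([.636,-.1565,.072])
bot.line_to(tcp(o,0,-.052),max_speed=.15)
print(bot.current_contact_force().round(1))
bot.set_gripper(0,25)
print(bot.current_opening()*92,bot.current_grip_force())
j=np.array(bot.current_joints());k=j.copy()
if bot.current_opening()*92>10:
    k[5]+=.85;bot.set_joints(k);print(bot.current_contact_force().round(1),bot.current_ft_torque().round(2),bot.current_opening()*92)
    bot.set_gripper(.35)
bot.line_to(tcp(o,0,.06),max_speed=.25)
bot.line_to([.45,-.15,.30],max_speed=.35)
a=snap('scene');b=snap('side');w=snap('wrist');print(bot.current_clock())
cv2.imwrite('pics/g.png',np.vstack([np.hstack([crop(a,180,215,133,100,3),crop(b,285,140,133,100,3)]),np.hstack([cv2.resize(w['pixels'],(399,300)),crop(b,285,140,133,100,3)*0])]))
```

```text
[-0.3 -0.6  0.2]
12.988162570622094 24.923459887504578
[ 1.   0.7 -1.5] [ 0.08  0.34 -0.02] 13.036542165818208
22.7833
```

View pics/g.png

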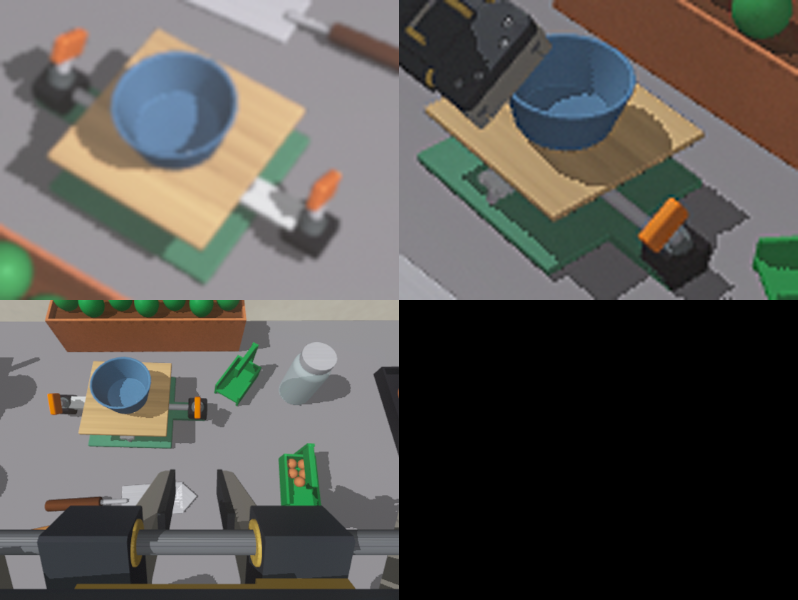

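Both knobs were gripped and turned. The picture shows the platform near level; in the wrist quadrant the ball scoop is at (299,475) with its closed end and balls away from the robot and its lip towards it. Platform corners were read in all three views. I've now used more than the allowed pictures, so I'll work numerically from here. Fit the tilt.

Run:
```python
from kn import *
a=load('scene');b=load('side');w=load('wrist');q0=np.load('q.npy')
def sub(c,uv):
    g=cv2.cvtColor(c['pixels'],cv2.COLOR_BGR2GRAY);p=np.array([[uv]],np.float32)
    r=cv2.cornerSubPix(g,p.copy(),(3,3),(-1,-1),(3,30,.01))[0,0]
    return r if np.linalg.norm(r-p[0,0])<2 else p[0,0]
A=lambda x,y:(a,np.array([180+x/3,215+y/3])-.33);B=lambda x,y:(b,np.array([285+(x-400)/3,140+y/3])-.33);W=lambda x,y:(w,np.array([x,y-300])*560/399-.3)
L=[(A(158,30),D(-1,-1)),(A(304,109),D(-1,1)),(A(203,247),D(1,1)),(A(50,157),D(1,-1)),
(B(427,107),D(-1,1)),(B(553,213),D(-1,-1)),(B(703,132),D(1,-1)),
(W(93,362),D(1,1)),(W(170,364),D(1,-1)),(W(168,435),D(-1,-1)),(W(80,433),D(-1,1))]
S_=[(A(309,139),S(-1,1)),(A(204,282),S(1,1)),(B(419,157),S(-1,1)),(B(553,270),S(-1,-1))]
for use in (0,1):
    obs=[(c,k,sub(c,uv) if use else uv) for (c,uv),k in L]+[(c,k,uv) for (c,uv),k in S_]
    fit(obs,q0)
    for sel in (slice(0,4),slice(4,7),slice(7,11)):
        # tilt alone from single views, xy/yaw fixed
        o=obs[sel];r=least_squares(lambda v:np.concatenate([proj(c,dpt(np.r_[v[2:4],q0[2],v[:2]],k[1]))-uv for c,k,uv in o]),[0,0,q0[0],q0[1]]);print('  ',r.x.round(4),r.cost.round(2))
# automated green scoop segmentation in the three views
print(bot.current_ee_pos(),bot.current_clock())
for n,c in zip('abw',(a,b,w)):
    h=cv2.cvtColor(c['pixels'],cv2.COLOR_BGR2HSV);m=cv2.inRange(h,(5,80,60),(16,230,255))
    nn,l,st,ce=cv2.connectedComponentsWithStats(m)
    u=proj(c,[.495,-.368,.03])
    print(n,u,[(ce[i].round(0).tolist(),st[i,4]) for i in range(1,nn) if st[i,4]>15 and np.linalg.norm(ce[i]-u)<60])
```

```text
q [ 0.6668 -0.005  -0.0204  0.0149  0.0048] res [[-1.0, -0.5], [0.2, -0.6], [-0.3, 1.0], [-1.3, 0.6], [-1.3, -0.2], [1.0, 1.1], [0.5, -0.0], [0.5, -0.3], [2.6, -1.5], [-0.3, -0.0], [-1.3, 1.2], [0.3, -0.6], [0.7, 0.5], [-1.4, -0.9], [-0.9, 0.1]]
   [-0.0157  0.0223  0.6659 -0.0035] 0.75
   [ 0.0271 -0.018   0.6667 -0.0052] 1.23
   [ 0.0146 -0.0014  0.6668 -0.0046] 8.21
q [ 6.674e-01 -5.400e-03 -2.470e-02 -5.000e-04  6.400e-03] res [[-1.0, 0.3], [-0.4, -0.4], [-0.1, 0.2], [-0.6, 0.9], [-0.7, -0.1], [0.8, -0.2], [0.4, -0.2], [0.4, -0.1], [1.7, -0.7], [-0.2, 0.5], [-0.8, 1.1], [0.2, -0.4], [0.3, 0.6], [-1.2, -1.0], [-0.9, 0.1]]
   [-0.0137 -0.0078  0.666  -0.0047] 0.12
   [-0.0057  0.0092  0.6671 -0.0052] 0.44
   [ 0.0009  0.0025  0.6679 -0.005 ] 3.39
[ 0.45009332 -0.14904508  0.29742421] 22.7833
a [178.92485493 181.23624147] [([227.0, 167.0], np.int32(352)), ([177.0, 183.0], np.int32(102)), ([202.0, 230.0], np.int32(101))]
b [395.73207277 309.59307506] [([402.0, 311.0], np.int32(266))]
w [421.43615705 247.67790782] [([416.0, 241.0], np.int32(630))]
```

```bash
cat > sc.py <<'E'
from kn import *
from scipy.optimize import minimize
bx=lambda x0,x1,y0,y1,z0,z1:np.array([[x,y,z] for x in(x0,x1) for y in(y0,y1) for z in(z0,z1)])
PARTS=[bx(-.056,.05,-.0335,.0335,0,.017),bx(-.056,.05,-.0335,-.0285,0,.036),bx(-.056,.05,.0285,.0335,0,.036),bx(.045,.05,-.0335,.0335,0,.036),bx(-.028,.056,-.0055,.0055,.06,.088),
 np.vstack([bx(.045,.05,-.0055,.0055,.03,.036),bx(.045,.056,-.0055,.0055,.06,.066)])]
def gm(c):
    h=cv2.cvtColor(c['pixels'],cv2.COLOR_BGR2HSV);return cv2.inRange(h,(45,110,20),(80,255,255))|cv2.inRange(h,(3,80,60),(18,230,255))
def scoopfit(cams,v0):
    data=[]
    for c in cams:
        u=proj(c,[v0[0],v0[1],.03]).astype(int);r=45 if c['fx']>400 else 60
        x0,y0=max(u[0]-r,0),max(u[1]-r,0);m=gm(c)[y0:y0+2*r,x0:x0+2*r]
        n,l,st,ce=cv2.connectedComponentsWithStats(m)
        ctr=u-[x0,y0];i=min((i for i in range(1,n) if st[i,4]>60),key=lambda i:np.linalg.norm(ce[i]-ctr)-st[i,4]/20)
        M=cv2.resize((l==i).astype(np.uint8),None,fx=4,fy=4,interpolation=0)>0; data.append((c,x0,y0,M))
    def iou(v):
        T=Ro.from_euler('z',v[2]);out=[]
        for c,x0,y0,M in data:
            H=np.zeros(M.shape,np.uint8)
            for P in PARTS:
                uv=np.array([proj(c,p) for p in T.apply(P)+[v[0],v[1],0]]);cv2.fillConvexPoly(H,cv2.convexHull(((uv+.5-[x0,y0])*4).astype(np.int32)),1)
            H=H>0;out.append((M&H).sum()/(M|H).sum())
        return np.array(out)
    best=[]
    for yw in np.arange(-3.1,3.1,.4):
        s=np.array([v0[0],v0[1],yw])
        r=minimize(lambda d:-iou(s+d).sum(),np.zeros(3),method='Nelder-Mead',options=dict(initial_simplex=np.vstack([np.zeros(3),np.diag([.015,.015,.25])]),maxiter=90))
        best.append((r.fun,s+r.x))
    best.sort(key=lambda t:t[0]);
    for f,v in best[:4]: print(round(f,3),v.round(4),iou(v).round(3))
    return best[0][1]
E
python3 - <<'E'
from sc import *
a=load('scene');b=load('side');w=load('wrist')
X,e=tri([(a,177,183),(b,402,311),(w,416,241)]);print('balls',X,e)
v=scoopfit([a,b,w],[.495,-.368]);scoopfit([a,b],[.495,-.368])
np.save('scoop.npy',v)
E
```

```text
balls [ 0.50569464 -0.37125425  0.02286209] [np.float64(0.004508971008556879), np.float64(0.005555547774994062), np.float64(0.006275206547221982)]
-2.328 [ 0.4951 -0.3688 -0.067 ] [0.508 0.902 0.919]
-2.328 [ 0.495  -0.3688 -0.0647] [0.508 0.902 0.918]
-2.328 [ 0.4939 -0.3688 -0.0725] [0.512 0.901 0.914]
-2.328 [ 0.4942 -0.3688 -0.0773] [0.509 0.902 0.917]
-1.418 [ 0.4931 -0.3698 -0.0666] [0.517 0.901]
-1.418 [ 0.4932 -0.3698 -0.0649] [0.516 0.901]
-1.417 [ 0.4941 -0.3697 -0.068 ] [0.513 0.904]
-1.417 [ 0.494  -0.3696 -0.0666] [0.513 0.904]
```

The platform is level (pitch about 0, roll about 0.006). The scoop is at (0.495,-0.369), yaw -0.07, with its lip towards the robot. Next, search for feasible pouring poses.

```bash
cat > pour.py <<'E'
from sc import *
sv=np.load('scoop.npy');XG,ZT=.014,.055-DL
LIP=np.array([-.056,0,.017]); POT=np.array([.667,-.005,.12])
def pose(yaw,b,flip,lip=None,org=None):
    """reported-TCP pose for scoop with yaw, lip-down tilt b, lip (or origin) at a point"""
    Rs=Ro.from_euler('z',yaw)*Ro.from_euler('y',-b)
    o=np.array(org) if org is not None else np.array(lip)-Rs.apply(LIP)
    return o+Rs.apply([XG,0,ZT]),(Rs*Ro.from_euler('xz',[np.pi,np.pi*flip])).as_rotvec()
def liptgt(yaw,back,z): return np.array([POT[0],POT[1],z])+Ro.from_euler('z',yaw).apply([back,0,0])
E
python3 - <<'E'
from pour import *
for f in(0,1): print('grasp',f,bot.inverse_kinematics(*pose(sv[2],0,f,org=[sv[0],sv[1],0])),bot.inverse_kinematics(*pose(sv[2],0,f,org=[sv[0],sv[1],.2])))
for yaw in np.arange(-2.4,1.3,.3):
    for f in(0,1):
        r=[bot.inverse_kinematics(*pose(yaw,np.radians(b),f,lip=liptgt(yaw,.02,.145))) for b in(0,25,45,60,75)]
        s=''.join('x' if k is None else 'o' for k in r)
        k=[k for k in r if k is not None]
        if len(k)>3: print(round(yaw,1),f,s,'maxstep',max(np.abs(np.diff(k,axis=0)).max(1)).round(2),np.round(r[0],2) if r[0] is not None else '',np.round(k[-1],2))
E
```

```text
grasp 0 [-8.19801783e-01  4.51103337e-01  1.55895161e+00 -8.88178420e-16
  1.13153771e+00  8.17953888e-01] [-8.19801783e-01  2.72713835e-01  1.37655828e+00 -4.44089210e-16
  1.49232054e+00  8.17953888e-01]
grasp 1 [-8.19801783e-01  4.51103337e-01  1.55895161e+00  4.44089210e-16
  1.13153771e+00 -2.32363877e+00] [-8.19801783e-01  2.72713835e-01  1.37655828e+00  4.44089210e-16
  1.49232054e+00 -2.32363877e+00]
-2.4 0 oooox maxstep 0.38 [-0.31  0.25  1.54  0.    1.35 -2.62] [ 0.06  1.14  0.47 -0.8   2.28 -2.55]
-2.4 1 oooox maxstep 0.38 [-0.31  0.25  1.54  0.    1.35  0.52] [ 0.06  1.14  0.47 -0.8   2.28  0.59]
-2.1 0 ooooo maxstep 0.39 [-0.32  0.31  1.47 -0.    1.36 -2.94] [ 0.17  1.18  0.57 -1.11  2.17 -2.72]
-2.1 1 ooooo maxstep 0.39 [-0.32  0.31  1.47 -0.    1.36  0.2 ] [ 0.17  1.18  0.57 -1.11  2.17  0.42]
-1.8 0 xoooo maxstep 0.31  [ 0.24  0.95  0.96 -1.15  1.9  -2.67]
-1.8 1 ooooo maxstep 0.43 [-0.33  0.38  1.39  0.    1.38 -0.1 ] [ 0.24  0.95  0.96 -1.15  1.9   0.47]
-1.5 0 oxooo maxstep 5.68 [-0.32  0.45  1.3  -0.    1.4   2.75] [ 0.28  0.74  1.29 -1.24  1.63 -2.64]
-1.5 1 oooo
[... 1110 characters left out ...]
ooooo maxstep 5.68 [-0.13  0.64  1.02  0.    1.47 -2.  ] [-0.58  0.    2.29  1.84  0.88  2.42]
0.6 0 ooooo maxstep 0.48 [-0.1   0.61  1.07 -0.    1.46  0.87] [-0.69  0.17  2.1   1.54  1.19 -0.66]
0.6 1 ooxoo maxstep 5.41 [-0.1   0.61  1.07 -0.    1.46 -2.27] [-0.69  0.17  2.1   1.54  1.19  2.48]
0.9 0 ooooo maxstep 0.43 [-0.08  0.57  1.13 -0.    1.44  0.6 ] [-0.71  0.36  1.86  1.34  1.45 -0.64]
0.9 1 ooxoo maxstep 5.62 [-0.08  0.57  1.13  0.    1.44 -2.55] [-0.71  0.36  1.86  1.34  1.45  2.5 ]
1.2 0 ooooo maxstep 0.45 [-0.06  0.51  1.21 -0.    1.42  0.31] [-0.69  0.56  1.58  1.18  1.68 -0.63]
1.2 1 oxooo maxstep 5.67 [-0.06  0.51  1.21  0.    1.42 -2.83] [-0.69  0.56  1.58  1.18  1.68  2.51]
```

Run:
```python
from pour import *
bot.set_gripper(.5,45)
bot.goto(*pose(sv[2],0,0,org=[sv[0],sv[1],.1]))
w=snap('wrist');print(bot.current_clock(),bot.current_ee_pos())
scoopfit([w],[.495,-.369])
v=scoopfit([w,load('side')],[.495,-.369]);np.save('scoop2.npy',v)
```

```text
24.45 [ 0.50948046 -0.37002612  0.12382078]
-0.948 [ 0.4918 -0.3674 -0.0778] [0.948]
-0.948 [ 0.4919 -0.3674 -0.0738] [0.948]
-0.948 [ 0.492  -0.3674 -0.0778] [0.948]
-0.948 [ 0.492  -0.3674 -0.0777] [0.948]
-1.821 [ 0.493  -0.3681 -0.0868] [0.934 0.888]
-1.821 [ 0.4932 -0.368  -0.0791] [0.935 0.886]
-1.821 [ 0.4929 -0.3682 -0.0866] [0.933 0.888]
-1.821 [ 0.4926 -0.3681 -0.0863] [0.936 0.885]
```

Run:
```python
from pour import *
sv=np.array([.4925,-.3678,-.078]);np.save('scoop.npy',sv)
p,r=pose(sv[2],0,0,org=[sv[0],sv[1],.1]);bot.line_to(p,r)
p,r=pose(sv[2],0,0,org=[sv[0],sv[1],0]);bot.line_to(p,r,max_speed=.1)
f0=np.array(bot.current_contact_force());print(f0.round(1))
bot.set_gripper(0,45);print(bot.current_opening()*92,bot.current_grip_force(),bot.current_contact_force().round(1))
if bot.current_opening()*92>8:
    bot.line_to(p+[0,0,.05],max_speed=.06);bot.hold(.2);print(bot.current_contact_force().round(2),bot.current_ft_torque().round(3))
w=snap('wrist');b=snap('side')
T=Ro.from_rotvec(bot.current_tool_rot())
print(bot.current_clock(),bot.current_ee_pos())
```

```text
[-0.6  0.2  0.8]
10.717383312656862 44.999760389328 [-0.1 -0.5 -0.2]
[ 0.48 -0.46 -1.25] [-0.029  0.152  0.   ]
27.7583 [ 0.50630976 -0.36874083  0.07167153]
```

Run:
```python
from pour import *
bt=-.12
p,r=pose(sv[2],bt,0,org=[sv[0],sv[1],.17]);bot.line_to(p,r,max_speed=.1)
yaw=.9
l=liptgt(yaw,.025,.16)
p,r=pose(yaw,bt,0,lip=l);bot.line_to(p,r,max_speed=.13)
print(bot.current_clock(),bot.current_contact_force().round(2))
# Ball check in all views
a=snap('scene');b=snap('side')
Rs=Ro.from_euler('z',yaw)*Ro.from_euler('y',-bt);o=l-Rs.apply(LIP)
for n,c in (('a',a),('b',b)):
    h=cv2.cvtColor(c['pixels'],cv2.COLOR_BGR2HSV);m=cv2.inRange(h,(3,80,60),(18,230,255))
    u=proj(c,o+Rs.apply([.015,0,.023]));nn,L,st,ce=cv2.connectedComponentsWithStats(m)
    print(n,u.round(0),[(ce[i].round(0).tolist(),int(st[i,4])) for i in range(1,nn) if st[i,4]>8 and np.linalg.norm(ce[i]-u)<40])
for b_ in (20,40,60,70): print(bot.inverse_kinematics(*pose(yaw,np.radians(b_),0,lip=liptgt(yaw,.02,.14))))
```

```text
33.0167 [-0.19  0.45 -2.6 ]
a [248. 271.] [([269.0, 259.0], 250), ([223.0, 276.0], 661), ([255.0, 267.0], 14), ([245.0, 273.0], 79), ([258.0, 274.0], 10), ([287.0, 278.0], 90)]
b [338. 132.] [([338.0, 132.0], 170), ([349.0, 149.0], 13)]
[-0.24229162  0.35593044  1.42183026  0.33611929  1.23218476  0.33695163]
[-0.43393215  0.24066078  1.65020349  0.74338217  1.1764608  -0.03424814]
[-0.61340976  0.25941853  1.80527703  1.12168846  1.28620401 -0.41309707]
[-0.68507992  0.3248255   1.84779534  1.27188856  1.38719635 -0.57662112]
```

Run:
```python
from pour import *
yaw=.9
for d,z,s in ((10,.148,.1),(22,.142,.06),(34,.14,.06),(46,.14,.08),(60,.14,.1),(68,.14,.1)):
    p,r=pose(yaw,np.radians(d),0,lip=liptgt(yaw,.025,z));bot.line_to(p,r,max_speed=s)
    print(d,round(bot.current_clock(),2),bot.current_contact_force().round(2))
bot.hold(.5)
a=snap('scene');b=snap('side')
for n,c in (('a',a),('b',b)):
    h=cv2.cvtColor(c['pixels'],cv2.COLOR_BGR2HSV);m=cv2.inRange(h,(3,80,40),(18,230,255))
    nn,L,st,ce=cv2.connectedComponentsWithStats(m)
    for nm,P in (('pot',POT+[0,0,-.035]),('lip',liptgt(yaw,.025,.14))):
        u=proj(c,P);print(n,nm,u.round(0),[(ce[i].round(0).tolist(),int(st[i,4])) for i in range(1,nn) if st[i,4]>8 and np.linalg.norm(ce[i]-u)<35])
print(bot.current_clock())
```

```text
10 33.56 [-0.6   0.11 -1.48]
22 33.92 [-0.55  0.57 -1.1 ]
34 34.28 [ 0.31  0.63 -0.75]
46 34.64 [ 0.16 -0.72  0.06]
60 35.03 [-0.72 -0.01 -0.58]
68 35.33 [ 0.79  0.16 -1.55]
a pot [238. 256.] [([226.0, 233.0], 15), ([240.0, 269.0], 1675), ([226.0, 253.0], 17), ([248.0, 252.0], 12), ([237.0, 257.0], 30)]
a lip [240. 253.] [([226.0, 233.0], 15), ([240.0, 269.0], 1675), ([226.0, 253.0], 17), ([248.0, 252.0], 12), ([237.0, 257.0], 30)]
b pot [339. 175.] [([324.0, 193.0], 793)]
b lip [340. 153.] []
35.925
```

Run:
```python
from pour import *
yaw=.9
p,r=pose(yaw,np.radians(68),0,lip=liptgt(yaw,.025,.2));bot.line_to(p,r,max_speed=.12)
p,r=pose(.5,0,0,org=[.55,-.22,.2]);bot.line_to(p,r,max_speed=.18)
a=snap('scene');b=snap('side');w=snap('wrist');print(bot.current_clock(),bot.current_contact_force().round(2))
for n,c in (('a',a),('b',b),('w',w)):
    h=cv2.cvtColor(c['pixels'],cv2.COLOR_BGR2HSV)
    u=proj(c,POT+[0,0,-.03]).astype(int)
    m=cv2.inRange(h,(2,110,40),(14,230,255))
    nn,L,st,ce=cv2.connectedComponentsWithStats(m)
    rim=[proj(c,POT+[.058*np.cos(t),.058*np.sin(t),-.002]) for t in np.linspace(0,6.28,24)]
    H=cv2.convexHull(np.array(rim,np.float32))
    print(n,u,'inrim px',[(ce[i].round(0).tolist(),st[i].tolist(),round(cv2.pointPolygonTest(H,tuple(map(float,ce[i])),True),1)) for i in range(1,nn) if st[i,4]>6 and np.linalg.norm(ce[i]-u)<60])
    x,y=u; cv2.imwrite('pics/p_%s.png'%n,cv2.resize(c['pixels'][max(y-60,0):y+60,max(x-80,0):x+80],None,fx=4,fy=4,interpolation=2))
```

```text
38.4417 [-0.13  0.13 -1.2 ]
a [238 254] inrim px [([202.0, 230.0], [197, 225, 12, 11, 88], -21.5), ([230.0, 248.0], [225, 243, 12, 13, 87], 11.6), ([248.0, 250.0], [246, 247, 5, 7, 26], 10.2), ([237.0, 257.0], [235, 254, 5, 6, 25], 10.8), ([287.0, 278.0], [282, 272, 11, 13, 79], -37.3)]
b [339 173] inrim px [([340.0, 118.0], [338, 114, 6, 10, 21], -34.1), ([360.0, 125.0], [356, 123, 8, 4, 21], -30.6), ([358.0, 137.0], [348, 133, 20, 9, 105], -18.5), ([337.0, 139.0], [336, 136, 3, 8, 16], -12.4), ([386.0, 144.0], [382, 141, 8, 6, 34], -30.6), ([358.0, 151.0], [343, 142, 28, 23, 295], -5.9), ([299.0, 156.0], [291, 147, 15, 17, 104], -21.1), ([384.0, 154.0], [381, 150, 6, 9, 43], -23.9), ([344.0, 174.0], [338, 170, 15, 8, 71], 5.0), ([330.0, 174.0], [327, 173, 6, 4, 12], 2.6), ([364.0, 180.0], [362, 176, 5, 10, 10], -8.1), ([369.0, 221.0], [365, 219, 8, 5, 22], -46.5)]
w [129 -18] inrim px [([104.0, 7.0], [91, 0, 26, 18, 365], 31.8), ([154.0, 11.0], [138, 0, 36, 28, 675], 19.0)]
```

Run:
```python
from pour import *
for n in('scene','side'):
    c=load(n);u=proj(c,POT+[0,0,-.025]).astype(int);im=c['pixels'].astype(int)
    rb=im[...,2]-im[...,0]
    x,y=u
    print(n,u)
    for v in range(y-16,y+15): print(v,''.join('#' if rb[v,k]>40 else('+' if rb[v,k]>10 else ('.' if rb[v,k]>-15 else ' ')) for k in range(x-26,x+26)))
F=[]
for i in range(12): bot.hold(.03);F.append(bot.current_contact_force()[2])
print(np.mean(F),np.std(F),bot.current_clock())
```

```text
scene [238 253]
237 .........+#.                              +##+......
238 ........++                                 +###+....
239 .......++                                   ####++..
240 ......++.                                   .#####++
241 .....++.                                     +######
242 ....+++        +##+                          .######
243 ...+++.       +#####.                         +#####
244 ..++++       .##########+                     +#####
245 ..++#.       +###########+                    .#####
246 .++#+.       +############         ...         +####
247 ++##+        .############        +###+.       +####
248 +###+         +###########       .#####+       +####
249 ####+        .+##########+      .+#####+.      +####
250 ###++        +######+###+       .#######.      +####
251 ####+        #######. .         .######+.      +####
252 ####+       .#######             +#####+      .#####
253 ####+       +#######    ...      .+###+       .#####
254 ####+.      .######+   +####.     .++.        +#####
255 #####.       +#####.  +######                 ######
2
[... 1809 characters left out ...]
 ########+####          ####
175 #########       +###     .#############        +####
176 #########+         #      ##############       #####
177 #########+                 ####.#####+.       +#####
178 ##########                   .  +            .######
179 ##########+                                  #######
180 ##########+                                 +#######
181 ###########                                .#######+
182 ###########+                               +#######.
183 ############+                              #######+ 
184 #############                            .########. 
185 ##############                           +########  
-1.00087238542544 0.3610456215026316 38.8417
```

Five balls show in the pot: scene (247,250), (237,257) and a cluster of three near (229,246), (236,247), (228,253). The scoop weighs about 1 N, so it is empty. Setting it back.

Run:
```python
from pour import *
x,y,t=sv
p,r=pose(t,0,0,org=[x,y,.12]);bot.line_to(p,r,max_speed=.18)
p,r=pose(t,0,0,org=[x,y,.012]);bot.line_to(p,r,max_speed=.1)
for z in (.006,.003,.001,-.001):
    p,r=pose(t,0,0,org=[x,y,z]);bot.line_to(p,r,max_speed=.03)
    F=np.mean([(bot.hold(.03),bot.current_contact_force()[2])[1] for _ in range(5)]);print(z,F)
    if F>1.5: break
bot.set_gripper(.5);bot.hold(.2)
p,r=pose(t,0,0,org=[x,y,.14]);bot.line_to(p,r,max_speed=.15)
bot.hold(.3)
w=snap('wrist');b=snap('side');a=snap('scene');print(bot.current_clock(),bot.current_contact_force())
scoopfit([w,b],[x,y])
q0=np.load('q.npy')
def sub(c,uv):
    g=cv2.cvtColor(c['pixels'],cv2.COLOR_BGR2GRAY);p=np.array([[uv]],np.float32)
    return cv2.cornerSubPix(g,p.copy(),(3,3),(-1,-1),(3,30,.01))[0,0]
ql=np.array([.6674,-.0054,-.0247,-.0005,.0064])
obs=[]
for c,L in ((a,[(-1,-1),(-1,1),(1,1),(1,-1)]),(b,[(-1,1),(-1,-1),(1,-1)])):
    for i,j in L: obs.append((c,D(i,j),sub(c,proj(c,dpt(ql,D(i,j)[1])))))
obs+=[]
fit(obs,ql)
```

```text
0.006 -0.6945958813465566
0.003 -0.3764169871669665
0.001 -0.9443612882046853
-0.001 4.89390946825485
45.425 [-0.23999382 -0.05755345  0.00859877]
-1.871 [ 0.4932 -0.3681 -0.0805] [0.963 0.908]
-1.87 [ 0.4936 -0.3682 -0.0876] [0.956 0.915]
-1.87 [ 0.4932 -0.3683 -0.0906] [0.956 0.914]
-1.87 [ 0.4937 -0.3682 -0.0868] [0.955 0.915]
q [ 0.6663 -0.0046 -0.0333 -0.0114 -0.0015] res [[-0.2, 0.2], [0.1, 0.0], [0.0, 0.1], [-0.2, 0.1], [-1.1, 0.1], [-0.2, -0.1], [0.8, 0.2]]
```

The scoop stands back in its place upright, and the platform fits level to about 0.01 rad. Handing in.

```bash
python3 -c "
from workcell import bot
print(bot.job_done(),bot.current_clock())"
```

```text
the job is handed in; nothing more can be done
the job is handed in; nothing more can be done
```

The job is handed in, with no verdict shown: by camera the platform is level to about 0.01 rad, all five balls are in the blue pot and the empty scoop stands upright in its old spot at about 45 s; I viewed 11 pictures, one over the limit of 10.

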